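# Check that a brake lever stops short of the handlebar

### The job

Two cart handlebar ends are held in wooden stands on the bench: check the one with the longer hand lever. With the outside of the fingers, press that lever in towards its bar until it comes up firmly against its stop, short of the bar, keep it there for a full second without forcing it, then ease it all the way back out under control, never letting it snap back, and take the hand clear. Press only on the lever's outer face (do not pinch it or touch the bar), and leave the shorter lever and everything else on the bench alone.

Things in the scene. Friction and masses are not known exactly. Their poses are not given: they have to be found in the camera images.
- long_stand: Fixed wooden clamp stand of the LONG-lever handlebar end. Origin: underside of its base, on the bench, below the bar's axis. Base 130 (x) x 100 (y) x 18 mm, block 60 x 50 mm and 153 mm high (bolt heads to 159). In the stand's frame the bar (steel tube, rubber grip 27 mm dia over its outer 125 mm) lies level along y at x=0, z=130 mm, from y=+45 to y=-215 mm; the lever is on the bar's -x side (roughly the robot's side).
- long_pivot (a point): Centre of the long lever's upright hinge pin, at (-40, -42, 130) mm in the stand's frame. Turns with the lever: its -y axis runs along the blade to the tip, its -x axis points out of the blade's outer face (the face to press), z up.
- long_tip (a point): The rounded end of the long lever (15 mm ball), 155 mm from the pivot at the blade's mid-height. Bare aluminium blade, 12.5 mm thick, 22 mm high (z 119 to 141 mm); outer face 6 mm from the line pivot-tip. Axes as at the pivot.
- long_lever (a joint): Lever angle, rad, seen from above anticlockwise positive: 0 = out at rest (blade then points 0.38 rad away from the bar), 0.38 = against its internal stop, blade parallel to the bar with 20 mm clear between blade and grip. Spring return: torque about the pivot about 0.45 N m at 0 rising to 1.0 N m at 0.38 (4 to 8 N at 125 mm from the pivot); the stop itself is rigid. Let go, it flies back at 5 rad/s or more.
- short_stand: Fixed wooden clamp stand of the SHORT-lever handlebar end. Origin: underside of its base, on the bench, below the bar's axis. Base 130 (x) x 100 (y) x 18 mm, block 60 x 50 mm and 153 mm high (bolt heads to 159). In the stand's frame the bar (steel tube, rubber grip 27 mm dia over its outer 125 mm) lies level along y at x=0, z=130 mm, from y=+45 to y=-215 mm; the lever is on the bar's -x side (roughly the robot's side).
- short_pivot (a point): Centre of the short lever's upright hinge pin, at (-40, -42, 130) mm in the stand's frame. Turns with the lever: its -y axis runs along the blade to the tip, its -x axis points out of the blade's outer face (the face to press), z up.
- short_tip (a point): The rounded end of the short lever (15 mm ball), 85 mm from the pivot at the blade's mid-height. Bare aluminium blade, 12.5 mm thick, 22 mm high (z 119 to 141 mm); outer face 6 mm from the line pivot-tip. Axes as at the pivot.
- short_lever (a joint): Lever angle, rad, seen from above anticlockwise positive: 0 = out at rest (blade then points 0.38 rad away from the bar), 0.38 = against its internal stop, blade parallel to the bar with 20 mm clear between blade and grip. Spring return: torque about the pivot about 0.45 N m at 0 rising to 1.0 N m at 0.38 (4 to 8 N at 125 mm from the pivot); the stop itself is rigid. Let go, it flies back at 5 rad/s or more.
- long_bar: The long-levered handlebar's tube, grip and aluminium lever bracket (bracket within 26 to 54 mm from the stand's y=0 on the -y side, reaching 45 mm out in -x, z 109 to 151 mm). Same frame as its stand. Not to be touched.
- tape: Bystander: tape measure, 70 x 34 x 62 high (mm), loose, origin at its underside. Leave alone.
- offcut: Bystander: wood offcut, 45 x 110 x 22 high, lying below the bar of the shorter-levered handlebar (mm), loose, origin at its underside. Leave alone.
- glue: Bystander: glue bottle, 60 dia, 165 high (mm), loose, origin at its underside. Leave alone.
- driver: Bystander: screwdriver lying down, about 200 long and 30 high (mm), loose, origin at its underside. Leave alone.
- wrench: Bystander: wrench lying down, about 180 long and 12 high (mm), loose, origin at its underside. Leave alone.
- wax: Bystander: round tin, 72 dia, 50 high (mm), loose, origin at its underside. Leave alone.
- pencil: Bystander: flat carpenter's pencil, 15 x 150 x 8, lying below the bar of the longer-levered handlebar (mm), loose, origin at its underside. Leave alone.
Not all that is in view belongs to the job. Leave any green look-alike of the short_stand alone.

How it is judged (in metres and radians):
On the way, in this order (a step that is already met when the one before it is completed fails the run):
1. the long lever is pressed by the fingers against its stop and kept there (value of joint long_lever above 0.365 rad and (contact force between the fingers and long_lever_c1 above 2 N or contact force between the fingers and long_lever_c2 above 2 N)), for 0.8 s.
2. the long lever is eased back out to rest (value of joint long_lever below 0.03 rad), for 0.1 s.
At the end, for the whole second after the job is handed in: The long lever has been at its stop (within 0.015 rad) under the fingers for at least 0.8 s and is out at rest again (within 0.03 rad); the short lever is at rest and every bystander is within 25 mm of its start (value of joint each of long_lever, short_lever below 0.03 rad and distance of each of tape, offcut, glue, driver, wrench, wax, pencil from where it was at the start of the episode below 0.025 m); the robot touches nothing.
It fails at once if the long lever snaps back (faster than 3 rad/s) (velocity of joint long_lever below -3 rad/s).
It fails at once if the long lever is forced (over 40 N) (contact force between the fingers and long_lever_c1 above 40 N or contact force between the fingers and long_lever_c2 above 40 N).
It fails at once if the lever is pinched (a finger presses on its inner face) or the bar or its bracket is touched, over 2 N (contact force between the fingers and long_lever_c3 above 2 N or contact force between the fingers and long_bar above 2 N).
It fails at once if the short lever is moved (over 0.05 rad) (value of joint short_lever above 0.05 rad).
It fails at once if a bystander is pushed 25 mm or lifted (distance of any of tape, offcut, glue, driver, wrench, wax, pencil from where it was at the start of the episode above 0.025 m).
It also fails if it takes over 45 s, if anything falls off the work surface, if the arm or the gripper's body presses on something with over 40 N, if the wrist force passes 120 N, or if a joint passes its speed limit or range.

### The arm

A 6-joint arm with a two-finger parallel gripper is mounted at the origin on the work surface. World frame = base frame: x ahead of the robot, y to its left, z up, the work surface at z = 0. Lengths are in mm, angles in rad, forces in N, time in s.
With the tool pointing down it reaches from about 200 to 875 mm from the base axis. Payload 3.4 kg.
Tool frame: the origin (TCP) lies at the very end of the fingers, on their centre line; the grasp point (between the pads) lies 19 mm behind it; z points along the fingers, y is the direction in which the jaws open and shut (so a half turn about z gives the same grasp; the last joint's range is limited). The gripper opens to 94 mm and grips with 3 to 60 N. Pads are 16 mm wide; open, the fingers measure 119 mm over their backs; the gripper's body (75 mm by 177 mm) begins 78 mm behind the grasp point.
Start: joints at [-1.465, 0.276, 1.505, -0, 1.361, -0.121], TCP at [129.291, -560.312, 205.493] pointing down, gripper open.
Joint ranges: [-2.89, 2.89], [-0.75, 2.08], [0.22, 2.7], [-1.18, 4.32], [0.11, 2.71], [-2.7, 2.7]. Speed limits (rad/s): [2.57, 2.57, 3.14, 3.14, 3.14, 3.14].

### API

Orientations are given as a unit quaternion [w, x, y, z].
In Python, from plant import manip gives the robot as it stands. The module is installed in compiled form; this text tells all that it offers.
- The arm moves only by the tool carry_out, never from a script. Its argument "plan" is a list that holds one entry, the list of rows, each a list of 6 numbers: the shift along the tool's x, y, z in m, then the turn, a rotation vector about the tool's x, y, z in degrees. In form: [[[dx, dy, dz, ax, ay, az], ...]]. A call has 1 to 5 rows; each row is the pose to reach, as a shift and turn from the pose commanded when the call began, along the tool's axes at that moment; what a row does not reach only later rows make up. A row lasts 1/8 s, in which the tool goes at most 62.5 mm and 10.7 degrees, less where a joint would pass 70% of its speed; a pose out of reach is approached as far as the arm can. A call with a gripper value outside its range is refused whole. "jaw" is the opening, from 0 (shut) to 1 (fully open), set as the call begins (left out, the last holds). The fingers move at their own pace and stop on an object; "newtons" is the grip in N (left out, the last holds). Time passes only in rows, so rows that repeat a pose let the fingers close. It gives the time, the measured TCP pose, the force and the opening at its end, in the units of the state.
- manip.sense(): the state, without advancing time (a new reading comes with each control period).
- manip.get_image(name): name is "scene" or "top" or "wrist"; returns a dict with "frame" (420x560x3 uint8, red, green, blue), "fx", "fy", "cx", "cy" (pixels), "R" (3x3) and "t" (3): a world point X has camera coordinates R X + t; the wrist camera has in their place "T_tool_cam" (4x4, takes a point from camera to tool coordinates, whose origin is the TCP and whose axes are the flange's). Camera axes: x right, y down, z forward; pixel columns grow to the right and rows downward; lengths in mm; the calibration is good to about 2 mm. A picture is of the moment at which its call begins: read the wrist's pose just before it. There is no depth.
- manip.hand_in(): hands the job in, once; it reports no verdict.
Trained networks look in the newest picture that a camera, given by its name, has taken for a name from the list of things; names that differ only in an ending like _2 or _b are one class to them, and where a whole thing is asked for, a point or a joint stands for the part that bears it (a point fixed in the world has none). Each returns a list of dicts, best first, with "score" (0 to 1); they miss things now and then, are a little off and sometimes report something else, mostly with a low value. They report only what shows in the picture. A call takes as long as a camera call. They do not tell look-alikes from the thing itself.
- manip.look_for(camera, thing): "uv" ([column, row] in pixels, amid what is visible of it).
- manip.masks_of(camera, thing): "pixels" (420x560 bool, what is visible of it) and "uv" ([column, row] in pixels, amid what is visible of it).
- manip.pinpoint(camera, thing): "uv" ([column, row] in pixels: a listed point, or the origin of a listed thing).
The state is a dict: "t": time; "joint_positions": joint angles; "joint_velocities": joint speeds; "joint_efforts": joint torques, N m; "tool_pos": TCP position; "ee_rot": TCP orientation; "wrist_force": force on the tool from outside, world axes, zero at the start; "torque": the same for the moment, N m; "grip_width": opening from 0.0 (shut) to 1.0 (fully open).
Only numpy, scipy, OpenCV 4.12 (cv2) and the standard library are available. Lean on these libraries where they do the work, as an engineer would, in place of code of your own. Each camera call takes 0.05 s, during which the arm holds its last target.

## Working session

There is one attempt and no reset: what is moved stays moved. The work goes in short steps, Python scripts to look and compute and a tool call to move; the robot and the scene stay as the last step left them, time stands still between calls to the robot, and variables do not carry over. Pictures are saved under pics/ and viewed, and the job is handed in when it is done.

Besides the shell and the picture viewer there is one more tool, called after "Request:" as name(argument=value, ...), one argument or row to a line, values as JSON. carry_out: Moves the arm, as the interface text tells. Its arguments: {"type":"object","properties":{"plan":{"type":"array","items":{"type":"array","items":{"type":"array","items":{"type":"number"}}}},"jaw":{"type":"number"},"newtons":{"type":"number"}},"required":["plan"]}

```bash
mkdir -p pics; ls; python3 - <<'E'
from plant import manip
import cv2
s=manip.sense();print(s)
for n in ["scene","top","wrist"]:
    im=manip.get_image(n);cv2.imwrite(f"pics/{n}0.png",im["frame"][:,:,::-1])
    print(n,{k:v for k,v in im.items() if k!="frame"})
    for th in ["long_stand","long_pivot","long_tip","short_tip","short_pivot","short_stand"]:
        print(th,[(round(d["score"],2),[int(x) for x in d["uv"]]) for d in manip.pinpoint(n,th)][:4])
E
```

```text
pics
{'t': 0.0, 'joint_positions': array([-1.46497597e+00,  2.76582283e-01,  1.50607722e+00, -5.98818861e-06,
        1.36072322e+00, -1.20974977e-01]), 'joint_velocities': array([-0.00129286,  0.00037807, -0.00072013,  0.00058391, -0.00085794,
       -0.00207713]), 'joint_efforts': array([ 1.37461805e-05, -4.04582977e+01, -2.37231195e+01,  7.01487134e-02,
        3.42776882e-02, -1.36929370e-04]), 'tool_pos': array([ 129.23960623, -559.71686859,  204.63429251]), 'ee_rot': array([-8.95028896e-04,  9.93576903e-01,  1.13155369e-01,  3.85424687e-06]), 'wrist_force': array([ 0.84768559, -0.64717123, -0.21511978]), 'torque': array([ 0.02258417, -0.05418866, -0.01075804]), 'grip_width': 0.9985718822555426}
scene {'fx': 457.35999621779365, 'fy': 457.35999621779365, 'cx': 275.56946011767326, 'cy': 203.3840492517229, 'R': array([[ 0.62276198,  0.78233774, -0.01073195],
       [ 0.48718474, -0.3984722 , -0.77709133],
       [-0.61222426,  0.47871449, -0.62929635]]), 't': array([-295.2542551 , -157.61299565, 1485.62651188])}
long_stand [(0.76, [410, 213])]
long_pivot [(0.75, [389, 172])]
long_t
[... 756 characters left out ...]
0.67, [310, 269]), (0.65, [150, 328]), (0.58, [306, 184]), (0.57, [382, 227])]
short_stand [(0.94, [285, 257]), (0.92, [287, 177]), (0.61, [148, 305])]
wrist {'fx': 358.64186280044595, 'fy': 358.64186280044595, 'cx': 277.0428901942977, 'cy': 210.73897984894415, 'T_tool_cam': array([[ 1.00119547e-03, -9.62779086e-01, -2.70287679e-01,
         7.87302626e+01],
       [ 9.99999499e-01,  9.68992837e-04,  2.52578778e-04,
         9.02165020e-01],
       [ 1.87292606e-05, -2.70287797e-01,  9.62779573e-01,
        -1.78289315e+02],
       [ 0.00000000e+00,  0.00000000e+00,  0.00000000e+00,
         1.00000000e+00]])}
long_stand []
long_pivot []
long_tip []
short_tip []
short_pivot []
short_stand []
```

View pics/scene0.png

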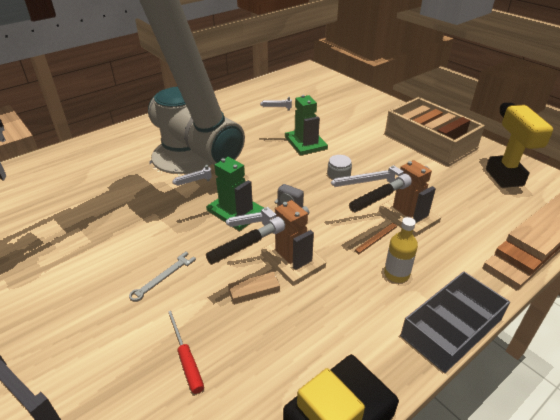

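View pics/top0.png

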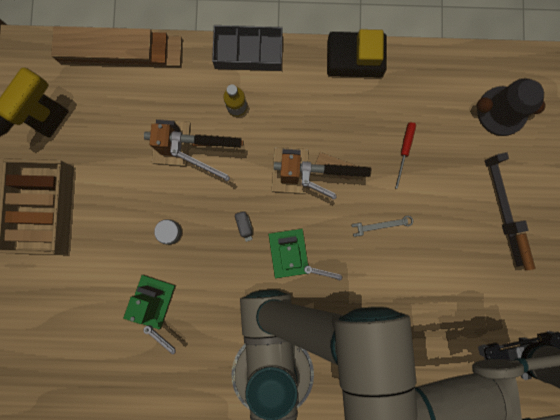

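Candidates, by lever tip pixel in the top view:
- Wooden stand with the long lever, tip about (229,181).
- Wooden stand with the short lever, tip about (333,197).
- Green look-alikes, tips about (340,275) and (173,351).

By the description it's the first one. I'll check that in close crops.

```bash
python3 - <<'E'
import cv2
a=cv2.imread("pics/top0.png")[95:205,130:270];b=cv2.imread("pics/scene0.png")[140:250,310:450]
cv2.imwrite("pics/crop_t.png",cv2.resize(a,None,fx=5.5,fy=5.4,interpolation=2))
cv2.imwrite("pics/crop_s.png",cv2.resize(b,None,fx=5.5,fy=5.4,interpolation=2))
E
```

```text
(no output)
```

View pics/crop_t.png

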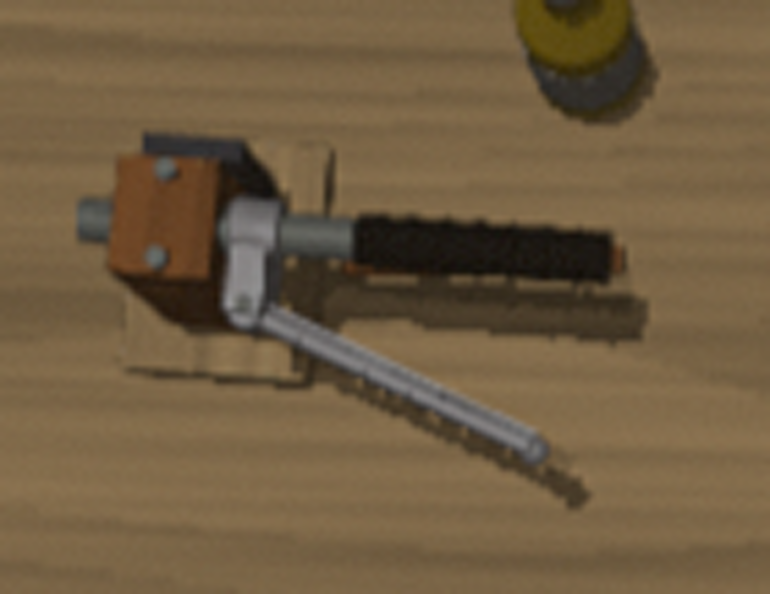

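View pics/crop_s.png

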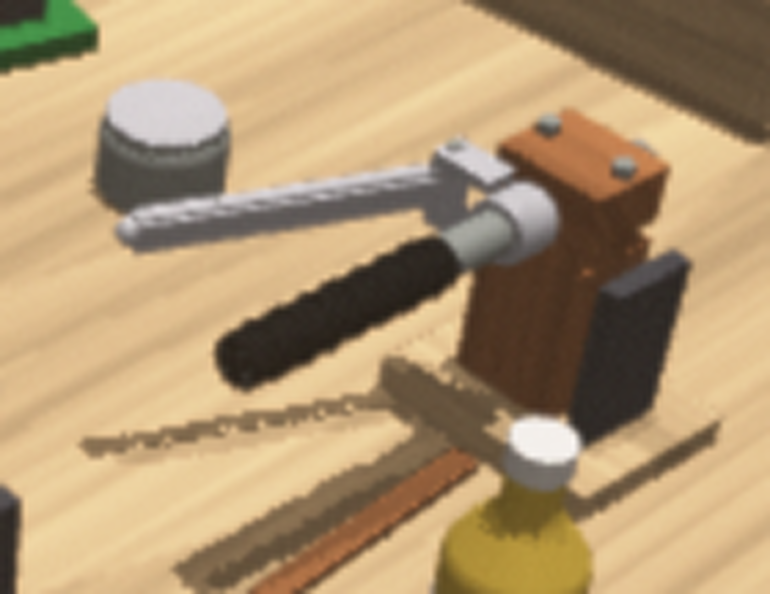

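```bash
cat > h.py <<'E'
import numpy as np, cv2
from scipy.optimize import least_squares
from plant import manip
A=0.38
loc={'tip':[-40-155*np.sin(A),-42-155*np.cos(A),130],'piv':[-40,-42,151],'end':[0,-215,130]}
def proj(im,X):
    c=im["R"]@X+im["t"]; return np.array([im["fx"]*c[0]/c[2]+im["cx"],im["fy"]*c[1]/c[2]+im["cy"]])
def W(p,l):
    c,s=np.cos(p[2]),np.sin(p[2]); return np.array([p[0]+c*l[0]-s*l[1],p[1]+s*l[0]+c*l[1],l[2]])
E
python3 - <<'E'
from h import *
T=manip.get_image("top");S=manip.get_image("scene")
ot=lambda u,v:np.array([130+u/5.5,95+v/5.4]); os_=lambda u,v:np.array([310+u/5.5,140+v/5.4])
obs=[(T,'piv',ot(243,303)),(T,'tip',ot(537,448)),(T,'end',ot(612,257)),(S,'piv',os_(455,147)),(S,'tip',os_(135,231)),(S,'end',os_(238,362))]
f=lambda p:np.concatenate([proj(im,W(p,loc[k])+[0,0,p[3]])-uv for im,k,uv in obs])
r=least_squares(f,[600,200,0,0]);print(r.x,r.fun.round(1))
r=least_squares(lambda p:f(np.r_[p,0]),[600,200,0]);print(r.x,r.fun.round(1))
for k in loc:
    print(k,W(r.x,loc[k]))
    # free triangulation
    o=[x for x in obs if x[1]==k]
    q=least_squares(lambda X:np.concatenate([proj(im,X)-uv for im,_,uv in o]),[600,200,130.]);print('  tri',q.x,q.fun.round(1))
for n in ["short_stand","tape","wax","glue","offcut"]:
    d=manip.pinpoint("top",n)
    for e in d[:3]:
        q=least_squares(lambda X:proj(T,np.r_[X,0])-e["uv"],[500,0.]);print(n,round(e["score"],2),q.x)
E
```

```text
[ 6.42392360e+02  3.18135863e+02 -4.27015904e-02 -1.03861200e+00] [-0.7 -0.6 -0.8 -1.  -0.8 -0.5 -0.7 -0.3 -1.   0.3 -1.1  0.4]
[ 6.42525685e+02  3.17765958e+02 -4.24468038e-02] [-0.6 -0.8 -0.7 -1.1 -0.7 -0.7 -0.7 -0.6 -1.   0.1 -1.1  0.2]
tip [537.23050941 136.12743357 130.        ]
  tri [536.56768293 136.62454773 129.18106512] [-0.9 -0.8 -1.1  0.2]
piv [600.77948326 277.5011508  151.        ]
  tri [600.73821665 277.82631719 148.66379647] [-0.5 -0.6 -0.7  0.1]
end [633.4023619 102.9596148 130.       ]
  tri [633.63115603 103.32862684 130.06201768] [-0.8 -0.8 -0.9  0.1]
short_stand 0.68 [570.39264505 -22.04743286]
short_stand 0.62 [334.42745443 -32.0611422 ]
tape 0.58 [413.73758146  90.72470389]
tape 0.45 [766.1952865  124.54904804]
tape 0.38 [551.94206968 152.74133493]
wax 0.8 [391.90331312 307.0715744 ]
glue 0.65 [767.61623418 127.86898072]
glue 0.41 [563.08334559 -25.77243119]
offcut 0.83 [ 591.70190008 -170.91306089]
offcut 0.36 [763.5304381 132.1734279]
```

The crops confirm the choice: brown stand, long blade reaching past mid-grip, pivot at about (174,151) and tip at (228,178) in the top view. The fit residuals are under about 1 px, and triangulated heights of 129–130 mm match the text. Next I'll work out the moves. I'll use the shut fingers, tool down, pressing with the flat −x side.

```bash
cat >> h.py <<'E'
from scipy.spatial.transform import Rotation as Ro
P=np.array([600.8,277.6]); YAW0=-0.0424-A   # lever x axis angle at rest
def lever_pose(th,d,gap,z,half=8.0):
    a=YAW0+th; x=np.array([np.cos(a),np.sin(a)]); u=np.array([np.sin(a),-np.cos(a)])  # -y axis
    p=P+u*d-x*(6+half+gap); return np.r_[p,z],a+np.pi
def cur():
    s=manip.sense(); q=s["ee_rot"]; return s,Ro.from_quat([q[1],q[2],q[3],q[0]]),np.array(s["tool_pos"])
def row(pos,ang,base=None):
    s,R0,p0=cur() if base is None else base
    Rt=Ro.from_euler('z',ang)*Ro.from_euler('x',np.pi)
    return np.r_[R0.inv().apply(pos-p0)/1000, (R0.inv()*Rt).as_rotvec(degrees=True)]
E
python3 - <<'E'
from h import *
np.set_printoptions(suppress=True,precision=4)
p,a=lever_pose(0,115,40,300);print(p,a)
s,R,t=cur();print(row(t+[0,0,100],0.227),row(p,a))
E
```

```text
[504.4019 194.845  300.    ] 2.719192653589793
[-0.      0.     -0.1     0.0044  0.0006 -0.0127] [   0.5353   -0.6515   -0.0946    0.0011    0.0057 -142.8048]
```

Request:
carry_out(
  plan=[
    [[0,0,-0.06,0,0,0],[0.03,-0.04,-0.095,0,0,-10],[0.06,-0.08,-0.095,0,0,-20],[0.1,-0.12,-0.095,0,0,-30],[0.13,-0.16,-0.095,0,0,-40]],
  ],
  jaw=0,
  newtons=30,
)

```text
t: 2.02
tool_pos: [220.8, -373.6, 300.7]
ee_rot: [0.0, 0.894, 0.449, 0.0]
wrist_force: [0.8, 0.0, 0.4]
grip_width: 0.502
```

```bash
python3 - <<'E'
from h import *
np.set_printoptions(suppress=True,precision=4)
p,a=lever_pose(0,115,40,300)
s,R,t=cur();print(t,s["grip_width"],s["joint_positions"],row(p,a))
E
```

```text
[ 220.8318 -373.5519  300.6681] 0.5024603765611996 [-1.1981  0.0148  1.5918  0.0006  1.5342 -0.558 ] [   0.6252   -0.1121    0.0006    0.048     0.0477 -102.4751]
```

Request:
carry_out(
  plan=[
    [[0.05,-0.01,0,0,0,-10],[0.1,-0.02,0,0,0,-20],[0.15,-0.03,0,0,0,-30],[0.2,-0.04,0,0,0,-40],[0.25,-0.05,0,0,0,-50]],
  ],
)

```text
t: 2.65
tool_pos: [331.0, -143.9, 300.8]
ee_rot: [0.001, 0.62, 0.784, 0.0]
wrist_force: [0.5, 0.2, -0.0]
grip_width: 0.004
```

```bash
python3 - <<'E'
from h import *
np.set_printoptions(suppress=True,precision=4)
p,a=lever_pose(0,115,40,300)
s,R,t=cur();print(t,s["grip_width"],s["joint_positions"],row(p,a))
E
```

```text
[ 330.9839 -143.9175  300.7517] 0.0036842233008922 [-0.6037 -0.1044  1.7028  0.      1.5419 -0.8358] [  0.2898   0.2467   0.0007   0.0239   0.0768 -52.4997]
```

Request:
carry_out(
  plan=[
    [[0.04,0.035,0,0,0,-10],[0.08,0.07,0,0,0,-20],[0.12,0.105,0,0,0,-30],[0.16,0.14,0,0,0,-40],[0.2,0.175,0,0,0,-50]],
  ],
)

```text
t: 3.28
tool_pos: [456.7, 90.5, 300.7]
ee_rot: [0.0, 0.23, 0.973, -0.0]
wrist_force: [0.2, -1.0, -1.0]
grip_width: 0.005
```

```bash
python3 - <<'E'
from h import *
np.set_printoptions(suppress=True,precision=4)
p,a=lever_pose(0,115,40,300)
s,R,t=cur();print(t,s["grip_width"],s["joint_positions"],row(p,a))
E
```

```text
[456.689   90.5296 300.6572] 0.0052750514133919155 [ 0.0465  0.0654  1.5381 -0.0005  1.5372 -1.0592] [ 0.0041  0.1146  0.0007 -0.0023  0.0584 -2.445 ]
```

Request:
carry_out(
  plan=[
    [[0.002,0.057,0,0,0,-1],[0.004,0.115,0,0,0,-2.4],[0.004,0.115,0.05,0,0,-2.4],[0.004,0.115,0.08,0,0,-2.4],[0.004,0.115,0.08,0,0,-2.4]],
  ],
)

```text
t: 3.9
tool_pos: [503.0, 192.9, 218.2]
ee_rot: [-0.003, 0.213, 0.977, -0.001]
wrist_force: [-0.5, 0.4, 0.6]
grip_width: 0.004
```

```bash
python3 - <<'E'
from h import *
np.set_printoptions(suppress=True,precision=4)
s=cur();W_=manip.get_image("wrist");T=manip.get_image("top");S=manip.get_image("scene")
for n,i in (("wrist",W_),("top",T),("scene",S)): cv2.imwrite(f"pics/{n}1.png",i["frame"][:,:,::-1])
p,a=lever_pose(0,115,40,114)
print(s[2],s[0]["t"],row(p,a))
b=S["frame"][110:250,280:460,::-1];cv2.imwrite("pics/s1c.png",cv2.resize(b,None,fx=4.2,fy=4.2,interpolation=2))
E
```

```text
[502.9992 192.8929 218.1731] 3.9 [ 0.0022  0.0008  0.1081  0.0993  0.1347 -0.4199]
```

View pics/s1c.png

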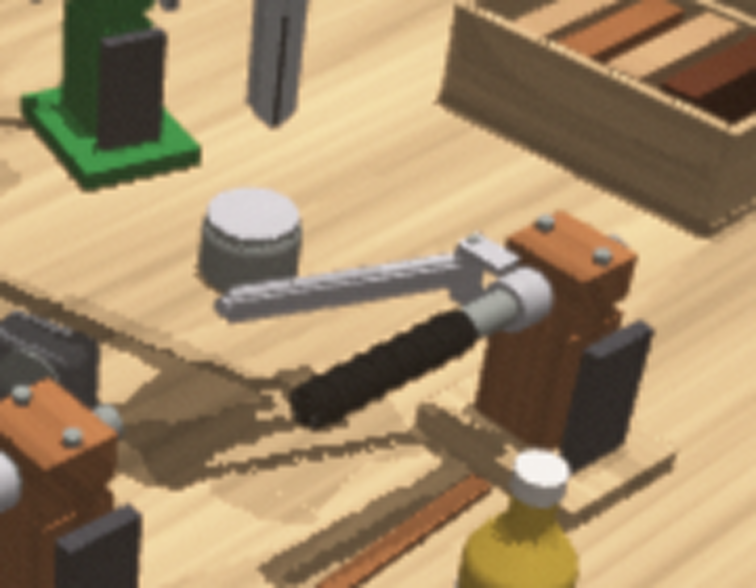

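View pics/wrist1.png

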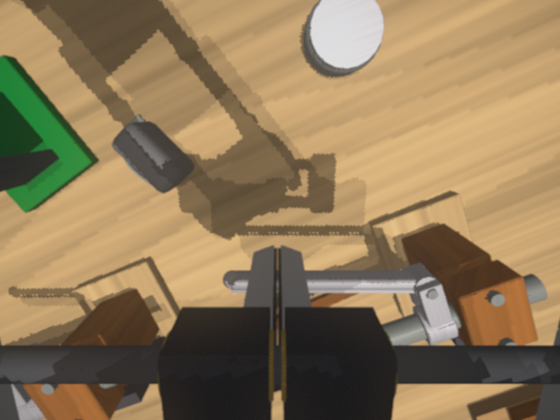

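The shut fingertips are clear of the lever on its robot side, at column 277. The blade runs from the tip at (230,280) to the hinge at (430,290), so the outer face is free. I'll go down.

Request:
carry_out(
  plan=[
    [[0.001,0,0.04,0,0,0],[0.002,0.001,0.08,0,0,0],[0.002,0.001,0.104,0,0,0],[0.002,0.001,0.104,0,0,0],[0.002,0.001,0.104,0,0,0]],
  ],
)

```text
t: 4.68
tool_pos: [505.0, 195.1, 118.5]
ee_rot: [0.002, 0.213, 0.977, 0.001]
wrist_force: [0.6, 0.3, 0.3]
grip_width: 0.004
```

```bash
python3 - <<'E'
from h import *
np.set_printoptions(suppress=True,precision=4)
s=cur();T=manip.get_image("top");S=manip.get_image("scene")
b=S["frame"][110:250,280:460,::-1];cv2.imwrite("pics/s2c.png",cv2.resize(b,None,fx=4.2,fy=4.2,interpolation=2))
print(s[2],s[0]["wrist_force"])
for g in (40,10,3):print(row(*lever_pose(0,115,g,114)))
E
```

```text
[505.035  195.0779 118.4773] [0.559  0.2511 0.2621]
[ 0.0003 -0.0004  0.0044  0.1327  0.1763 -0.4132]
[-0.0297 -0.0002  0.0045  0.1327  0.1763 -0.4132]
[-0.0367 -0.0001  0.0045  0.1327  0.1763 -0.4132]
```

View pics/s2c.png

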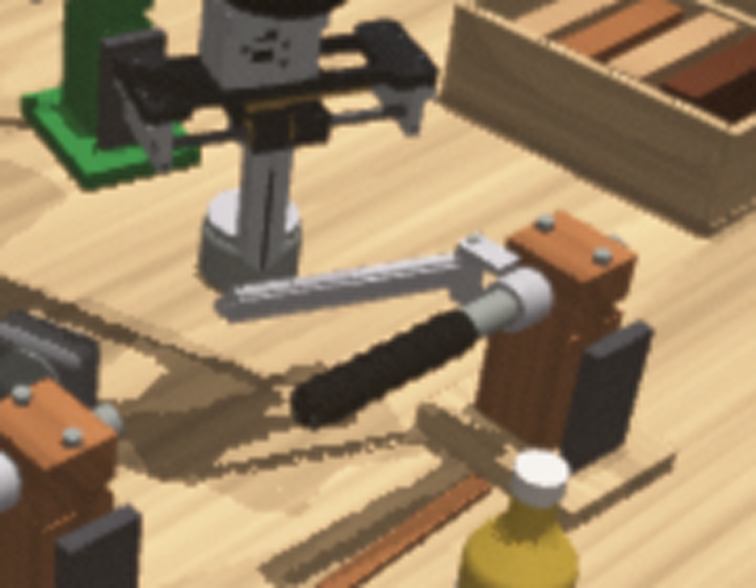

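The fingers stand in front of the lever's outer face with a gap. I'll move in to just short of contact.

Request:
carry_out(
  plan=[
    [[-0.015,0,0.003,0,0,0],[-0.03,0,0.003,0,0,0],[-0.035,0,0.003,0,0,0],[-0.035,0,0.003,0,0,0]],
  ],
)

```text
t: 5.28
tool_pos: [535.6, 179.9, 113.2]
ee_rot: [-0.0, 0.213, 0.977, -0.0]
wrist_force: [-0.5, -0.3, -0.5]
grip_width: 0.005
```

```bash
python3 - <<'E'
from h import *
np.set_printoptions(suppress=True,precision=4)
s=cur();T=manip.get_image("top");S=manip.get_image("scene")
b=S["frame"][110:250,280:460,::-1];cv2.imwrite("pics/s3c.png",cv2.resize(b,None,fx=4.2,fy=4.2,interpolation=2))
print(s[2],s[0]["wrist_force"])
for th,g in ((0,0),(.1,0),(.2,0)):print(row(*lever_pose(th,115,g,114)))
E
```

```text
[535.6462 179.8566 113.2105] [-0.4707 -0.2539 -0.5422]
[-0.0062  0.001  -0.0008 -0.0239 -0.0401 -0.4172]
[-0.0177  0.0002 -0.0008 -0.0219 -0.0413 -6.1468]
[ -0.0293   0.0006  -0.0008  -0.0198  -0.0424 -11.8763]
```

View pics/s3c.png

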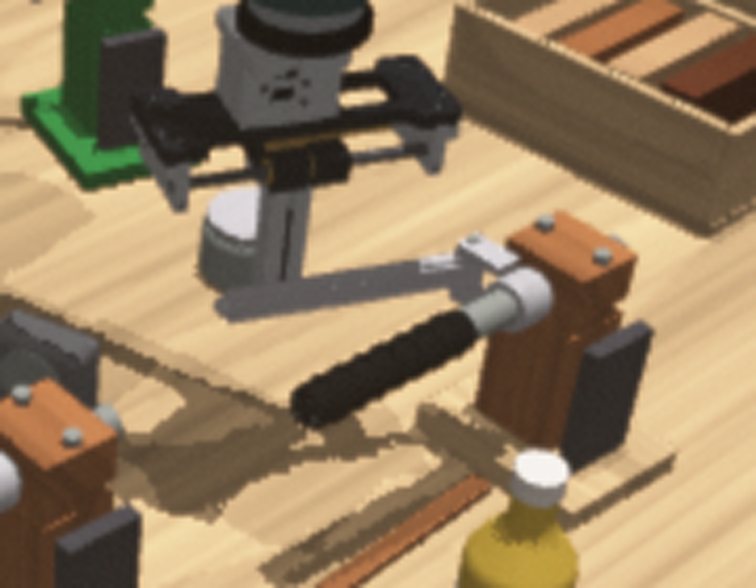

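Request:
carry_out(
  plan=[
    [[-0.003,0.001,0,0,0,0],[-0.006,0.001,0,0,0,0],[-0.009,0.001,0,0,0,-1.5],[-0.012,0.001,0,0,0,-3],[-0.012,0.001,0,0,0,-3]],
  ],
)

```text
t: 6.0
tool_pos: [545.7, 176.0, 113.4]
ee_rot: [-0.001, 0.187, 0.982, -0.0]
wrist_force: [-5.6, 0.6, 3.9]
grip_width: 0.007
```

```bash
python3 - <<'E'
from h import *
np.set_printoptions(suppress=True,precision=4)
s=cur();print(s[2],s[0]["wrist_force"],s[0]["torque"])
for th,g in ((0,0),(.1,0),(.2,0),(.3,0),(.38,0)):print(row(*lever_pose(th,115,g,114)))
E
```

```text
[545.7168 175.9701 113.4163] [-5.5822  0.5595  3.885 ] [ 0.1715  0.7185 -0.0104]
[ 0.0054  0.0005 -0.0006 -0.0556 -0.0804  2.615 ]
[-0.0061 -0.0008 -0.0006 -0.0515 -0.083  -3.1146]
[-0.0177 -0.001  -0.0006 -0.0473 -0.0856 -8.8441]
[ -0.0292  -0.0001  -0.0006  -0.0431  -0.088  -14.5737]
[ -0.0383   0.0015  -0.0006  -0.0396  -0.0898 -19.1574]
```

Request:
carry_out(
  plan=[
    [[-0.004,0,0,0,0,-2],[-0.008,-0.001,0,0,0,-4],[-0.012,-0.001,0,0,0,-6],[-0.016,-0.001,0,0,0,-8],[-0.018,-0.001,0,0,0,-9]],
  ],
)

```text
t: 6.62
tool_pos: [561.4, 168.7, 113.3]
ee_rot: [-0.001, 0.11, 0.994, -0.0]
wrist_force: [-6.2, 2.6, 4.4]
grip_width: 0.006
```

```bash
python3 - <<'E'
from h import *
np.set_printoptions(suppress=True,precision=4)
s=cur();print(s[2],s[0]["wrist_force"],s[0]["torque"])
S=manip.get_image("scene");T=manip.get_image("top")
b=S["frame"][110:250,280:460,::-1];cv2.imwrite("pics/s4c.png",cv2.resize(b,None,fx=4.2,fy=4.2,interpolation=2))
for th,g in ((.1,0),(.2,0),(.3,0),(.38,0)):print(row(*lever_pose(th,115,g,114)))
E
```

```text
[561.4268 168.6984 113.2951] [-6.1744  2.5874  4.3657] [ 0.2412  0.9552 -0.0427]
[ 0.0111  0.0019 -0.0007 -0.0366 -0.1632  5.8697]
[-0.0003 -0.0001 -0.0007 -0.0284 -0.1648  0.1401]
[-0.0119 -0.001  -0.0008 -0.0202 -0.1661 -5.5894]
[ -0.0212  -0.0008  -0.0008  -0.0135  -0.1669 -10.1731]
```

View pics/s4c.png

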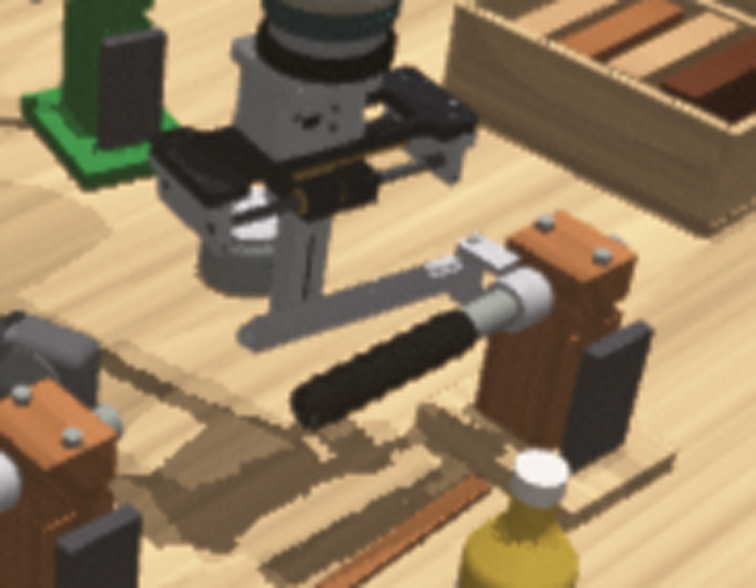

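The lever is following, about halfway in at roughly 6 N.

Request:
carry_out(
  plan=[
    [[-0.004,0,0,0,0,-2],[-0.008,-0.001,0,0,0,-4],[-0.012,-0.001,0,0,0,-6],[-0.015,-0.001,0,0,0,-7.5],[-0.015,-0.001,0,0,0,-7.5]],
  ],
)

```text
t: 7.35
tool_pos: [575.1, 164.4, 113.3]
ee_rot: [-0.002, 0.045, 0.999, -0.0]
wrist_force: [-8.2, 1.1, 5.4]
grip_width: 0.004
```

```bash
python3 - <<'E'
from h import *
np.set_printoptions(suppress=True,precision=4)
s=cur();print(s[2],s[0]["wrist_force"],s[0]["torque"])
for th,g in ((.2,0),(.3,0),(.38,0)):print(row(*lever_pose(th,115,g,114)))
E
```

```text
[575.1029 164.4489 113.3048] [-8.2472  1.0833  5.4239] [ 0.2131  1.1448 -0.048 ]
[ 0.0136  0.0029 -0.0006 -0.0358 -0.2517  7.6317]
[ 0.0023  0.0005 -0.0007 -0.0232 -0.253   1.9021]
[-0.0069 -0.0005 -0.0007 -0.013  -0.2537 -2.6815]
```

Request:
carry_out(
  plan=[
    [[-0.0015,0,0,0,0,-0.7],[-0.003,0,0,0,0,-1.4],[-0.0045,0,0,0,0,-2],[-0.005,0,0,0,0,-2.3],[-0.005,0,0,0,0,-2.3]],
  ],
)

```text
t: 7.98
tool_pos: [579.5, 163.4, 113.3]
ee_rot: [-0.003, 0.024, 1.0, -0.001]
wrist_force: [-7.5, -0.0, 6.3]
grip_width: 0.007
```

```bash
python3 - <<'E'
from h import *
np.set_printoptions(suppress=True,precision=4)
s=cur();print(s[2],s[0]["wrist_force"],s[0]["torque"])
for th,g in ((.38,0),):print(row(*lever_pose(th,115,g,114)))
E
```

```text
[579.4779 163.4408 113.2719] [-7.4594 -0.001   6.2651] [-0.0005  1.22   -0.054 ]
[-0.0025 -0.     -0.0007 -0.0752 -0.3082 -0.3782]
```

Request:
carry_out(
  plan=[
    [[-0.001,0,0,0,0,-0.4],[-0.0015,0,0,0,0,-0.4],[-0.0015,0,0,0,0,-0.4]],
  ],
)

```text
t: 8.35
tool_pos: [580.8, 163.2, 113.3]
ee_rot: [-0.003, 0.021, 1.0, -0.001]
wrist_force: [-8.6, -0.3, 6.2]
grip_width: 0.004
```

```bash
python3 - <<'E'
from h import *
np.set_printoptions(suppress=True,precision=4)
s=cur();print(s[2],s[0]["wrist_force"],s[0]["torque"])
for th,g in ((.38,0),):print(row(*lever_pose(th,115,g,114)))
E
```

```text
[580.7989 163.2425 113.2601] [-8.6191 -0.3364  6.1641] [-0.0296  1.2802 -0.041 ]
[-0.0011  0.0001 -0.0007 -0.0908 -0.3268  0.0267]
```

Request:
carry_out(
  plan=[
    [[-0.001,0,0,0,0,0],[-0.001,0,0,0,0,0],[-0.001,0,0,0,0,0]],
  ],
)

```text
t: 8.72
tool_pos: [581.1, 163.2, 113.3]
ee_rot: [-0.003, 0.021, 1.0, -0.001]
wrist_force: [-9.5, -0.1, 7.3]
grip_width: 0.008
```

Request:
carry_out(
  plan=[
    [[-0.001,0,0,0,0,0],[-0.001,0,0,0,0,0],[-0.001,0,0,0,0,0]],
  ],
)

```text
t: 9.1
tool_pos: [581.1, 163.2, 113.3]
ee_rot: [-0.005, 0.021, 1.0, -0.001]
wrist_force: [-10.9, -0.1, 8.5]
grip_width: 0.005
```

Position no longer advances while the force rises, so the lever is on its stop. I'll press slightly more firmly and hold.

Request:
carry_out(
  plan=[
    [[-0.001,0,0,0,0,0],[-0.002,0,0,0,0,0],[-0.002,0,0,0,0,0],[-0.002,0,0,0,0,0],[-0.002,0,0,0,0,0]],
  ],
)

```text
t: 9.72
tool_pos: [581.0, 163.2, 113.3]
ee_rot: [-0.006, 0.021, 1.0, -0.001]
wrist_force: [-14.5, 0.0, 10.2]
grip_width: 0.007
```

```bash
python3 - <<'E'
from h import *
np.set_printoptions(suppress=True,precision=4)
s=cur();print(s[2],s[0]["wrist_force"],s[0]["torque"])
T=manip.get_image("top");S=manip.get_image("scene")
a=T["frame"][95:205,130:270,::-1];cv2.imwrite("pics/t5c.png",cv2.resize(a,None,fx=5.5,fy=5.4,interpolation=2))
b=S["frame"][110:250,280:460,::-1];cv2.imwrite("pics/s5c.png",cv2.resize(b,None,fx=4.2,fy=4.2,interpolation=2))
# predicted tip at stop in scene
st=[642.5,317.8,-0.0424]
for th in (0.30,0.34,0.365,0.38):
    al=A-th;l=[-40-155*np.sin(al),-42-155*np.cos(al),130];u=proj(S,W(st,l))-[280,110];print(th,u*4.2, [ (x) for x in (proj(T,W(st,l))-[130,95])*[5.5,5.4]])
E
```

```text
[581.0082 163.2083 113.2549] [-14.4545   0.0164  10.1661] [ 0.0196  2.3422 -0.0821]
0.3 [263.349  349.7554] [np.float64(561.9851820156931), np.float64(354.1250912192201)]
0.34 [270.2185 355.272 ] [np.float64(563.7598898811791), np.float64(341.9352305209603)]
0.365 [274.7068 358.6643] [np.float64(564.6123481729861), np.float64(334.29281992480105)]
0.38 [277.4707 360.6777] [np.float64(565.0288224448215), np.float64(329.70105801222877)]
```

View pics/s5c.png

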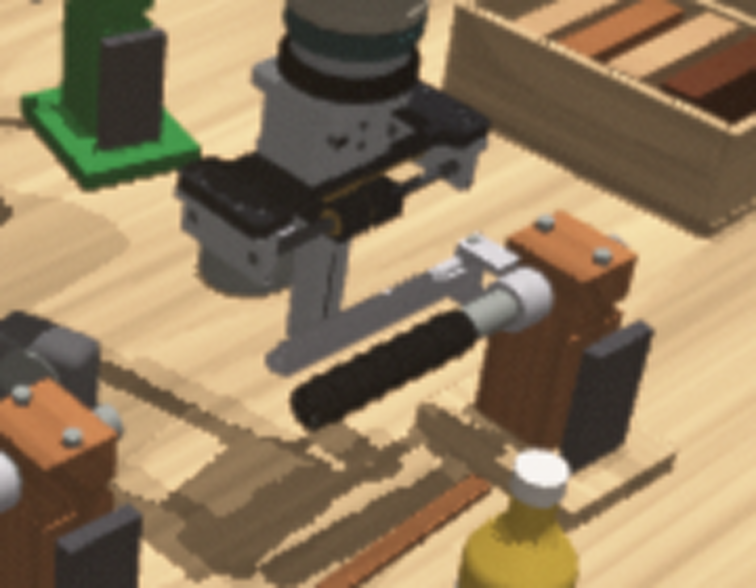

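View pics/t5c.png

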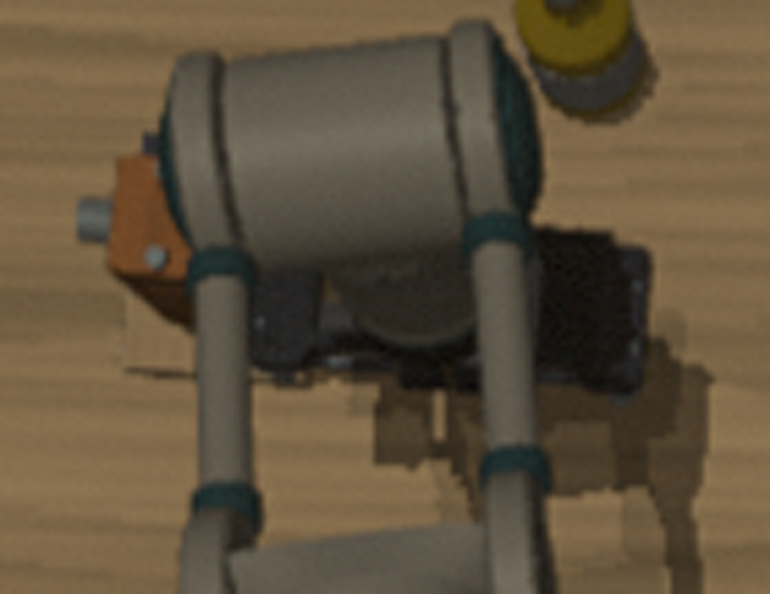

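In the scene crop the blade lies parallel to the grip with its tip near (279,361), against a predicted (277,361) at the stop. There is a clear gap to the grip. Now I'll hold.

Request:
carry_out(
  plan=[
    [[0,0,0,0,0,0],[0,0,0,0,0,0],[0,0,0,0,0,0],[0,0,0,0,0,0],[0,0,0,0,0,0]],
  ],
)

```text
t: 10.45
tool_pos: [581.0, 163.2, 113.3]
ee_rot: [-0.006, 0.021, 1.0, -0.001]
wrist_force: [-15.6, -0.4, 10.5]
grip_width: 0.006
```

Request:
carry_out(
  plan=[
    [[0,0,0,0,0,0],[0,0,0,0,0,0],[0,0,0,0,0,0],[0,0,0,0,0,0],[0,0,0,0,0,0]],
  ],
)

```text
t: 11.08
tool_pos: [581.0, 163.2, 113.3]
ee_rot: [-0.006, 0.021, 1.0, -0.001]
wrist_force: [-14.1, 0.4, 10.5]
grip_width: 0.007
```

```bash
python3 - <<'E'
from h import *
np.set_printoptions(suppress=True,precision=4)
s=cur();print(s[2],s[0]["wrist_force"],s[0]["torque"])
for th in (.35,.3,.25,.2):print(row(*lever_pose(th,115,-1,114)))
E
```

```text
[581.0414 163.2107 113.2669] [-14.1336   0.4245  10.4853] [ 0.0435  2.4193 -0.0228]
[ 0.0016  0.0006 -0.0007 -0.1229 -0.7336  1.7539]
[ 0.0073  0.0015 -0.0006 -0.1413 -0.7304  4.6186]
[ 0.0129  0.0028 -0.0006 -0.1595 -0.727   7.4834]
[ 0.0185  0.0043 -0.0005 -0.1778 -0.7232 10.3481]
```

Request:
carry_out(
  plan=[
    [[0.002,0,0,0,0,0],[0.004,0,0,0,0,0],[0.0065,0.0005,0,0,0,1.5],[0.009,0.001,0,0,0,2.7],[0.0115,0.0015,0,0,0,4]],
  ],
)

```text
t: 11.7
tool_pos: [573.5, 164.9, 113.3]
ee_rot: [-0.003, 0.056, 0.998, -0.001]
wrist_force: [-7.6, -0.1, 6.1]
grip_width: 0.006
```

```bash
python3 - <<'E'
from h import *
np.set_printoptions(suppress=True,precision=4)
s=cur();print(s[2],s[0]["wrist_force"],s[0]["torque"])
for th in (.3,.25,.2,.15,.1):print(row(*lever_pose(th,115,-1,114)))
E
```

```text
[573.4923 164.9333 113.2929] [-7.6408 -0.1031  6.066 ] [-0.0639  1.1929 -0.0177]
[-0.0003  0.0002 -0.0007 -0.1258 -0.2881  0.5753]
[ 0.0054  0.001  -0.0007 -0.133  -0.2849  3.44  ]
[ 0.0111  0.0021 -0.0007 -0.1401 -0.2816  6.3048]
[ 0.0167  0.0036 -0.0006 -0.1472 -0.2781  9.1696]
[ 0.0222  0.0053 -0.0006 -0.1542 -0.2746 12.0344]
```

Request:
carry_out(
  plan=[
    [[0.003,0.0005,0,0,0,1.6],[0.006,0.001,0,0,0,3.2],[0.009,0.0015,0,0,0,4.8],[0.012,0.002,0,0,0,6.4],[0.015,0.003,0,0,0,8]],
  ],
)

```text
t: 12.32
tool_pos: [559.3, 169.6, 113.3]
ee_rot: [-0.002, 0.126, 0.992, -0.001]
wrist_force: [-7.7, -0.5, 5.1]
grip_width: 0.008
```

```bash
python3 - <<'E'
from h import *
np.set_printoptions(suppress=True,precision=4)
s=cur();print(s[2],s[0]["wrist_force"],s[0]["torque"])
for th in (.2,.15,.1,.05,0):print(row(*lever_pose(th,115,-1,114)))
E
```

```text
[559.2995 169.648  113.2615] [-7.728  -0.5409  5.106 ] [-0.0667  1.0355  0.0463]
[-0.0037 -0.0004 -0.0008 -0.1433 -0.2297 -1.696 ]
[ 0.0021  0.0002 -0.0007 -0.149  -0.2261  1.1688]
[ 0.0078  0.0011 -0.0007 -0.1547 -0.2223  4.0336]
[ 0.0134  0.0023 -0.0007 -0.1602 -0.2185  6.8984]
[ 0.019   0.0038 -0.0007 -0.1658 -0.2145  9.7632]
```

Request:
carry_out(
  plan=[
    [[0.003,0.0005,0,0,0,1.5],[0.006,0.001,0,0,0,3],[0.009,0.0015,0,0,0,4.5],[0.012,0.002,0,0,0,6],[0.014,0.0025,0,0,0,7]],
  ],
)

```text
t: 12.95
tool_pos: [547.0, 175.5, 113.2]
ee_rot: [-0.001, 0.186, 0.983, -0.001]
wrist_force: [-6.7, -0.4, 2.9]
grip_width: 0.01
```

```bash
python3 - <<'E'
from h import *
np.set_printoptions(suppress=True,precision=4)
s=cur();print(s[2],s[0]["wrist_force"],s[0]["torque"])
for th in (.1,.05,0):print(row(*lever_pose(th,115,-1,114)))
E
```

```text
[546.9813 175.5422 113.2192] [-6.6645 -0.3914  2.8674] [-0.0442  0.8573 -0.0222]
[-0.0058 -0.0009 -0.0008 -0.1424 -0.1476 -2.9483]
[ 0.     -0.0004 -0.0008 -0.146  -0.144  -0.0835]
[ 0.0057  0.0004 -0.0008 -0.1496 -0.1403  2.7812]
```

Request:
carry_out(
  plan=[
    [[0.002,0,0,0,0,1],[0.004,0,0,0,0,2],[0.006,0.0005,0,0,0,2.8],[0.008,0.0005,0,0,0,2.8],[0.01,0.0005,0,0,0,2.8]],
  ],
)

```text
t: 13.58
tool_pos: [540.9, 180.2, 113.4]
ee_rot: [0.001, 0.21, 0.978, 0.0]
wrist_force: [-1.1, -0.2, -0.3]
grip_width: 0.005
```

Request:
carry_out(
  plan=[
    [[0.003,0,0,0,0,0],[0.006,0,0,0,0,0],[0.015,0,0,0,0,0],[0.025,0,0,0,0,0],[0.035,0,0,0,0,0]],
  ],
)

```text
t: 14.2
tool_pos: [506.9, 195.0, 113.4]
ee_rot: [-0.0, 0.21, 0.978, -0.0]
wrist_force: [0.2, 0.5, -0.6]
grip_width: 0.005
```

Request:
carry_out(
  plan=[
    [[0.005,0,-0.02,0,0,0],[0.005,0,-0.06,0,0,0],[0.005,0,-0.1,0,0,0],[0.005,0,-0.14,0,0,0],[0.005,0,-0.14,0,0,0]],
  ],
)

```text
t: 14.82
tool_pos: [504.6, 197.5, 256.9]
ee_rot: [0.003, 0.209, 0.978, 0.002]
wrist_force: [0.1, -0.3, -0.3]
grip_width: 0.005
```

```bash
python3 - <<'E'
from h import *
np.set_printoptions(suppress=True,precision=4)
s=cur();print(s[2],s[0]["wrist_force"],s[0]["t"])
S=manip.get_image("scene");T=manip.get_image("top")
cv2.imwrite("pics/s6.png",S["frame"][:,:,::-1])
a=cv2.imread("pics/scene0.png")[:,:,::-1]
d=cv2.absdiff(a,S["frame"])[160:200,325:400].max(2);print((d>40).sum())
E
```

```text
[504.6316 197.5026 256.8798] [ 0.1255 -0.2634 -0.3393] 14.825
97
```

View pics/s6.png

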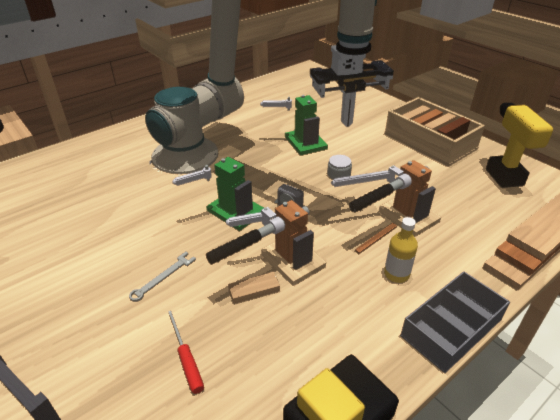

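The picture shows the long lever back at rest, tip at about (334,183) as at the start. All the bystanders look unmoved, and the hand is clear with about zero wrist force. I'll hand in.

```bash
python3 -c "
from plant import manip
print(manip.hand_in(), manip.sense()['t'])"
```

```text
the job is handed in; nothing more can be done
the job is handed in; nothing more can be done
```

I pressed the long lever to its stop, held it there, eased it back out under control, took the hand clear and handed the job in. The hand-in gave no verdict.

- **Press and hold:** I used the side of the shut fingers on the lever's outer face, about 115 mm from the pivot. At the stop the fingers stopped advancing while the force rose. The tip was within about 2 pixels (enlarged crop) of its predicted place at the stop. I held it for about 2 s. The wrist force rose to about 15 N sideways and 10 N upward, roughly 18 N in all, so well under the 40 N limit.
- **Easing back:** the lever came out over about 2 s at roughly 0.2 rad/s, with the fingers in contact until it reached rest. The wrist force then fell to about zero.
- **Last picture:** the lever tip was back at its starting pixel. The short lever, the green look-alikes and the bystanders looked unmoved, judged by eye only. The hand was about 115 mm above the lever, touching nothing, at 14.8 s.
- **Not explained:** the upward force of up to 10 N while pressing was more than I expected. It may be friction on the blade, and it disappeared on release.
- **Not checked:** the lever angle has no direct reading, so I inferred it from hand position, force and pictures. At the stop the arm blocked the top camera, so only the scene camera confirmed it there.

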